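# Pack up the bead spinner and lock it with the quarter-turn knob

## Task

Pack the bead spinner up for carrying: lower the big teal bowl onto its spindle, nest the small pink bowl inside it, set the violet cover on the big bowl's rim, and last put the orange knob over the brass T-head with its wing in line with the T, push it down onto the cover and turn it a quarter turn clockwise so that it locks. Lower each part home and let go of it before you fetch the next, never letting it drop. Leave the plate, tin, clip, pliers and cup where they are.

Things in the scene. Friction and masses are not known exactly. Their poses are not given: they have to be found in the camera images.
- spinner: Bead spinner, fixed, brake on: nothing on it turns. Grey base 104 mm wide; white platter 68 wide, top 24 up; steel spindle 15 thick to 74 up, neck 6 thick, then brass T-head: bar 15 long, 5 thick, along the body's x, 86.5 up, roof-shaped crest to 93 (all above the table). Brake lever, red grip: 31 high, 74 out on the -y side; leave it. Origin: on the axis at table level, z up.
- big_bowl: Big teal bowl, 140 g, upright: foot 76 mm, rim 110 wide and 25 high, floor 5 thick. Hold it by the middle column: 26 thick, 38 high, bore 19.6 right through for the spindle; 35 mm clear between column and rim at rim height, 20 at the floor. Its underside seats on the white platter. Any yaw. Origin: centre of underside, z up.
- small_bowl: Small pink bowl, 70 g, upright: foot 56 mm, rim 72 wide and 16 high. Hold it by the middle tube: 37.6 thick, 38 high, bore 31.6 right through, passes over the big bowl's column. Nested, its underside lies on the big bowl's floor, 29 above the table. Any yaw. Origin: centre of underside, z up.
- cover: Violet cover, 90 g, right way up: disc 114 mm wide, 3 thick; in the middle a round chimney to hold it by, 56 thick, top 23 above the underside; hollow below (50 wide, 20 high) with a 20 mm hole in its top for the spindle. In place its underside lies on the big bowl's rim, 49 above the table, the chimney over the small bowl's tube. Any yaw. Origin: centre of underside, z up.
- knob: Orange lock knob, 45 g, upright: cap 36 mm wide, 27 high; wing on top 36 long (along x), 14 thick, 27 to 45 high. Below: recess 21 wide, 5 deep, then slot 21 x 8.4 along x. Wing in line with the T, it goes down until its underside is on the chimney top, 72 above the table; then turns freely, clockwise from above only, to its lock at 90 deg (stops: 17 deg slack). Origin: centre of underside.
- plate: Bystander, loose: cobalt-glazed ceramic trinket plate, 100 mm wide, 16 high. Origin: centre of underside.
- tin: Bystander, loose: round aluminium pillbox tin, 50 mm wide, 20 high. Origin: centre of underside.
- clip: Bystander, loose: steel bead board clip, 55 x 20 mm, 16 high, length along its x. Origin: underside.
- pliers: Bystander, loose: jewellery pliers with green handles lying flat, about 125 x 60 mm, 12 high, jaws to +x. Origin: near the pivot, at table level.
- cup: Bystander, loose, near the table's far edge: white espresso cup, 68 mm wide, 55 high, handle on its +y side. Origin: centre of underside. All else on the table is fixed, clear of the work: case and bead board over 45 cm left and right of the robot's centre line, jars, coaster and lantern beyond x = 0.8 m.
Not all that is in view belongs to the job. What is meant by the cover is not green or red, and is the smaller of those in its own colour.

How it is judged (in metres and radians):
On the way, in this order (a step that is already met when the one before it is completed fails the run):
1. the big bowl sits on the spinner's platter, let go (z of big_bowl in the frame of spinner between 0.021 and 0.027 m and horizontal distance between big_bowl and spinner below 0.006 m and angle between big_bowl's own z axis and vertical below 0.07 rad and contact force between big_bowl and the fingers below 0.05 N), for 0.2 s.
2. the small bowl is nested in the big bowl, let go (z of big_bowl in the frame of spinner between 0.021 and 0.027 m and horizontal distance between big_bowl and spinner below 0.006 m and angle between each of big_bowl, small_bowl's own z axis and vertical below 0.07 rad and z of small_bowl in the frame of big_bowl between 0.002 and 0.008 m and horizontal distance between small_bowl and big_bowl below 0.007 m and contact force between small_bowl and the fingers below 0.05 N), for 0.2 s.
3. the cover rests on the big bowl's rim, let go (z of big_bowl in the frame of spinner between 0.021 and 0.027 m and horizontal distance between each of big_bowl, cover and spinner below 0.006 m and angle between each of big_bowl, small_bowl, cover's own z axis and vertical below 0.07 rad and z of small_bowl in the frame of big_bowl between 0.002 and 0.008 m and horizontal distance between small_bowl and big_bowl below 0.007 m and z of cover in the frame of spinner between 0.046 and 0.052 m and contact force between cover and the fingers below 0.05 N), for 0.2 s.
4. the knob is down on the cover and turned to its locked position (z of big_bowl in the frame of spinner between 0.021 and 0.027 m and horizontal distance between each of big_bowl, cover, knob and spinner below 0.006 m and angle between each of big_bowl, small_bowl, cover, knob's own z axis and vertical below 0.07 rad and z of small_bowl in the frame of big_bowl between 0.002 and 0.008 m and horizontal distance between small_bowl and big_bowl below 0.007 m and z of cover in the frame of spinner between 0.046 and 0.052 m and z of knob in the frame of spinner between 0.069 and 0.075 m and angle between the x axis of knob and the y axis of spinner, either way round below 0.52 rad), for 0.2 s.
At the end, for the whole second after the job is handed in: Big bowl on the platter, small bowl on its floor, cover on its rim, knob down on the cover with its wing within 30 degrees of square across the T: each centred within 6 mm (small bowl 7), within 3 mm of its height and 4 degrees of level, all released and still (all of step 4 and linear speed of each of big_bowl, small_bowl, cover, knob below 0.02 m/s); the robot touches nothing.
It fails at once if the plate, tin, clip, pliers or cup was moved more than 25 mm (distance of any of plate, tin, clip, pliers, cup from where it was at the start of the episode above 0.025 m).
It fails at once if a part was dropped (fell free faster than 0.7 m/s, a drop of 25 mm) ((linear speed of big_bowl above 0.7 m/s and contact force between big_bowl and the fingers below 0.05 N) or (linear speed of small_bowl above 0.7 m/s and contact force between small_bowl and the fingers below 0.05 N) or (linear speed of cover above 0.7 m/s and contact force between cover and the fingers below 0.05 N) or (linear speed of knob above 0.7 m/s and contact force between knob and the fingers below 0.05 N)).
It also fails if it takes over 120 s, if anything falls off the work surface, if the arm or the gripper's body presses on something with over 40 N, if the wrist force passes 120 N, or if a joint passes its speed limit or range.

## Robot

A 6-joint arm with a two-finger parallel gripper is mounted at the origin on the work surface. World frame = base frame: x ahead of the robot, y to its left, z up, the work surface at z = 0. Lengths are in m, angles in degrees, forces in N, time in s.
With the tool pointing down it reaches from about 0.4 to 0.825 m from the base axis. Payload 7 kg.
Tool frame: the origin (TCP) lies midway between the tips of the shut fingers; the grasp point (between the pads) lies 19 mm behind it (hold_point_z is the distance from the TCP to the grasp point, in m); z points along the fingers, y is the line along which they close (so a half turn about z gives the same grasp; the last joint's range is limited). The gripper opens to 88 mm and grips with 3 to 60 N. Pads are 19 mm wide; open, the fingers measure 130 mm over their backs; the gripper's body (78 mm by 193 mm) begins 47 mm behind the grasp point.
Start: joints at [86.35, 20.546, 0.682, 0, -70.136, -16.507], TCP at [0.233, 0.634, 0.227] pointing down, gripper open.
Joint ranges: [-176.03, 176.03], [-82.01, 121.73], [-58.28, 71.71], [-173.87, 95.51], [-174.79, -0.11], [-173.66, 173.66]. Speed limits (degrees/s): [136.94, 136.94, 172.46, 180, 180, 180].

## Interface

Orientations are given as [roll, pitch, yaw] about the fixed x, y, z axes, in that order (R = Rz(yaw) Ry(pitch) Rx(roll)).
In Python, from plant import get_state, capture, close_job, hold_point_z gives the robot as it stands.
- The arm moves only by the shell command python3 -m inch 'ROWS' [FORCE]. ROWS is text: rows parted by semicolons, each of 5 numbers parted by spaces: the shift along the tool's x, y, z normalised to -1 to 1, where 1 is 0.15 m, then the turn about the tool's z normalised to -1 to 1, where 1 is 360 degrees, then the opening, from 0 (shut) to 1 (fully open). In form: tx ty tz spin grip; .... A call has exactly 8 rows; each row shifts and turns the commanded pose from where the row before left it, along the tool's axes as they then stand; what a row does not reach is not made up. A row lasts 1/8 s, in which the tool goes at most 62.5 mm and 10.7 degrees, less where a joint would pass 70% of its speed; a pose out of reach is approached as far as the arm can. A call with a number of a shift or a turn outside -1 to 1 is refused whole. A call with a gripper value outside its range is refused whole. The fingers move at their own pace and stop on an object; FORCE is the grip in N (left out, the last holds). Time passes only in rows, so rows that do not move let the fingers close, or fill a call up. It gives the time, the measured TCP pose, the force, the opening and the grip force at its end, in the units of the state.
- get_state(): the state, without advancing time (a new reading comes with each control period).
- capture(name): name is "scene" or "top" or "wrist"; returns a dict with "color" (480x640x3 uint8, blue, green, red), "mtx" (3x3 intrinsics, pixels), "R" (3x3) and "t" (3): a world point X has camera coordinates R X + t. Camera axes: x right, y down, z forward; pixel columns grow to the right and rows downward; lengths in m; the calibration is good to about 2 mm. A picture is of the moment at which its call begins. There is no depth.
- close_job(): hands the job in; it is judged then, once.
The state is a dict: "time_s": time; "joints": joint angles; "qd": joint speeds; "joint_torque": joint torques, N m; "tcp_pos": TCP position; "eef_rot": TCP orientation; "contact_force": force on the tool from outside, world axes, zero at the start; "moment": the same for the moment, N m; "gripper_width": finger opening in m; "gripper_force": force on a finger pad.
Only numpy, scipy, OpenCV 4.12 (cv2) and the standard library are available. Lean on these libraries where they do the work, as an engineer would, in place of code of your own. Each camera call takes 0.05 s, during which the arm holds its last target. There are 200 camera calls.

## Working session

There is one attempt and no reset: what is moved stays moved. The work goes in short steps, Python scripts to look and compute and a shell command to move; the robot and the scene stay as the last step left them, time stands still between calls to the robot, and variables do not carry over. Pictures are saved under pics/ and viewed, at most 14 in all, crops included, and the job is handed in when it is done.

```bash
ls; mkdir -p pics; cat > h.py <<'E'
import numpy as np,cv2
from plant import get_state,capture,hold_point_z
def snap(n,f):
    c=capture(n); cv2.imwrite(f'pics/{f}.png',c['color']); np.savez(f'pics/{f}.npz',**{k:np.array(v) for k,v in c.items()}); return c
def load(f): return dict(np.load(f'pics/{f}.npz'))
def back(c,u,v,z):
    d=c['R'].T@np.linalg.inv(c['mtx'])@np.array([u,v,1.]); o=-c['R'].T@np.array(c['t']).ravel()
    return o+d*(z-o[2])/d[2]
def proj(c,X):
    p=c['mtx']@(c['R']@np.array(X,float)+np.array(c['t']).ravel()); return p[:2]/p[2]
E
python3 - <<'E'
from h import *
print(get_state(),hold_point_z if not callable(hold_point_z) else hold_point_z())
for n in("scene","top"):
    c=snap(n,n+'0'); print(n,-c['R'].T@np.array(c['t']).ravel(),c['R'],c['mtx'])
E
```

```text
pics
{'time_s': 0.0, 'joints': array([ 8.63513293e+01,  2.05912444e+01,  6.33087668e-01, -2.03370973e-02,
       -7.01376145e+01, -1.65047023e+01]), 'qd': array([-0.02408221,  0.04545214,  0.06215665, -0.02763374, -0.04206931,
       -0.04170527]), 'joint_torque': array([ 3.44524378e-04, -5.82717204e+01,  2.93068331e+01,  6.99758783e+00,
        6.90480927e-03, -1.58240578e-04]), 'tcp_pos': array([0.23243912, 0.63317532, 0.22561897]), 'eef_rot': array([ 1.79902743e+02, -8.88028138e-03, -2.01602913e+01]), 'contact_force': array([-0.28795453,  0.05129528, -0.14035728]), 'moment': array([ 0.01079699, -0.03047981,  0.00844931]), 'gripper_force': 0.0, 'gripper_width': 0.08761376171981829} 0.0188
scene [1.1779286  0.46879091 1.05546796] [[-0.5505807   0.83477908 -0.00218846]
 [ 0.68425539  0.44979761 -0.57400058]
 [-0.47817931 -0.31753111 -0.81885196]] [[447.79162806   0.         328.52886242]
 [  0.         447.79162806 242.25438123]
 [  0.           0.           1.        ]]
top [0.41244242 0.0710295  1.09828209] [[-0.0261246  -0.99957652 -0.01281756]
 [-0.98371581  0.02798665 -0.17753861]
 [ 0.17782215  0.00797071 -0.98403036]] [[498.5487777    0.         323.12122496]
 [  0.         498.5487777  243.74175141]
 [  0.           0.           1.        ]]
```

View pics/top0.png

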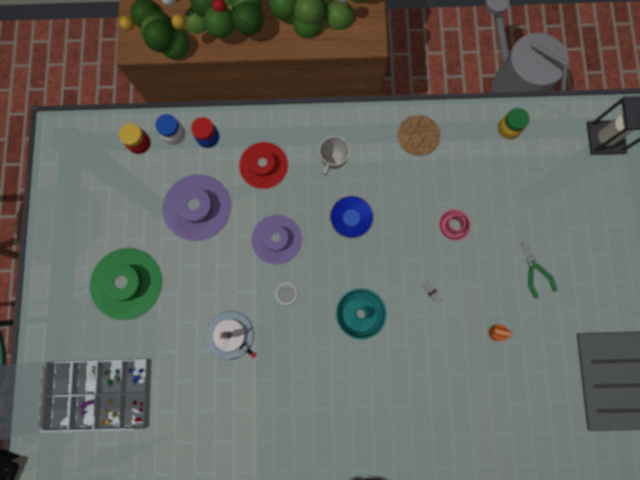

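View pics/scene0.png

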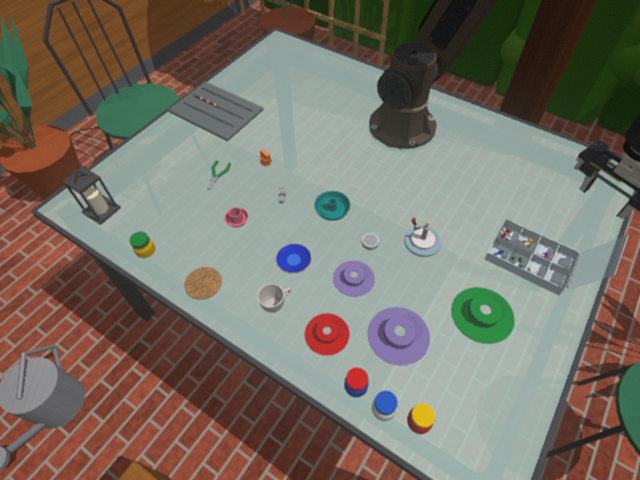

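Top view: spinner (230,335), big bowl (361,313), small bowl (454,224), small violet cover (276,239; the violet at (196,207) is the bigger one), knob (500,333), plate (352,216), tin (286,294), clip (432,291), cup (334,152).

```bash
python3 - <<'E'
from h import *
c=load('top0'); im=c['color']
pts={'spin':(230,335),'big':(361,313),'knob':(500,333),'small':(454,224),'cover':(276,239)}
t=[]
for k,(u,v) in pts.items():
    a=im[v-33:v+33,u-33:u+33]; t.append(cv2.resize(a,(264,264),interpolation=cv2.INTER_CUBIC))
t.append(np.zeros_like(t[0]))
cv2.imwrite('pics/m0.png',np.vstack([np.hstack(t[:3]),np.hstack(t[3:])]))
for k,z in (('spin',.024),('big',.025),('small',.016),('cover',.003),('knob',.045)): print(k,back(c,*pts[k],z))
for n,p in {'plate':(352,216),'tin':(286,294),'clip':(432,291),'pliers':(538,270),'cup':(334,152)}.items(): print(n,back(c,*p,.01))
E
```

```text
spin [0.41523351 0.28267857 0.024     ]
big [0.45409069 0.00290438 0.025     ]
small [ 0.64418264 -0.21108246  0.016     ]
cover [0.62415498 0.18509929 0.003     ]
knob [ 0.40463108 -0.28164852  0.045     ]
plate [0.67036297 0.01355329 0.01      ]
tin [0.50007249 0.16368167 0.01      ]
clip [ 0.49796096 -0.15415593  0.01      ]
pliers [ 0.53746018 -0.38805455  0.01      ]
cup [0.82215858 0.0493117  0.01      ]
```

View pics/m0.png

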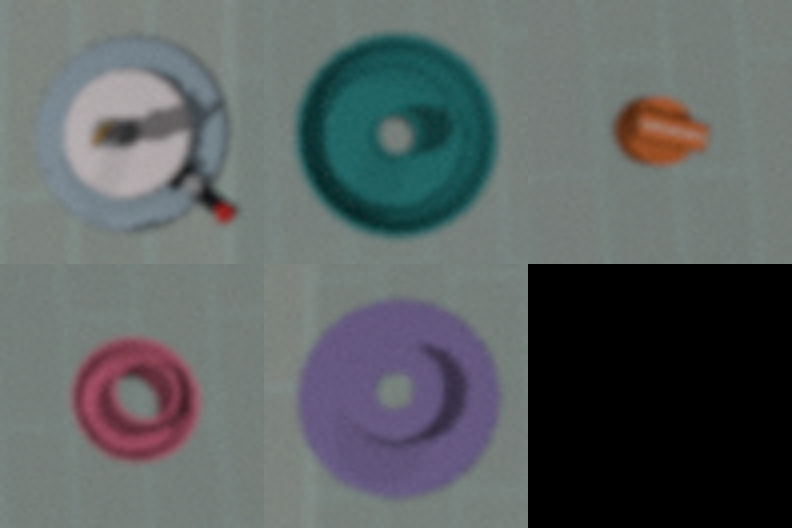

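The crops show a clear spinner (lever toward lower right), bowls, cover, and the knob with its wing running roughly along world y. I'll move over the spinner for a wrist view.

```bash
python3 -m inch '0.244 0.221 0 0 1;0.244 0.221 0 0 1;0.244 0.221 0 0 1;0.244 0.221 0 0 1;0.244 0.221 0 0 1;0.244 0.221 0 0 1;0.244 0.221 0 0 1;0.244 0.221 0 0 1' 20
python3 - <<'E'
from h import *
s=get_state(); print(s['joints'],s['qd'],s['tcp_pos'],s['eef_rot'])
c=snap('wrist','w1'); print(-c['R'].T@np.array(c['t']).ravel(),c['R'],c['mtx'])
E
```

```text
time_s: 1.1
tcp_pos: [0.4164, 0.2822, 0.2264]
eef_rot: [180.0, 0.0, -20.1]
contact_force: [-0.6, 1.5, 0.5]
gripper_width: 0.0879
gripper_force: 0.0
[ 5.65330313e+01  4.20894744e+00 -2.05663095e+01 -6.55386898e-03
 -6.52355205e+01  1.33276479e+01] [-41.24699913  -6.00502785  -6.67368997   0.08476631   0.68496361
  40.89022583] [0.41639635 0.28215972 0.22644036] [ 1.79990884e+02  8.27482723e-03 -2.01420674e+01]
[0.4802878  0.25894043 0.38390212] [[-0.34387542 -0.93901458 -0.00115158]
 [-0.90808435  0.33223583  0.25495522]
 [-0.23902407  0.08871856 -0.96695218]] [[431.81910329   0.         318.13516577]
 [  0.         431.81910329 232.17654785]
 [  0.           0.           1.        ]]
```

View pics/w1.png

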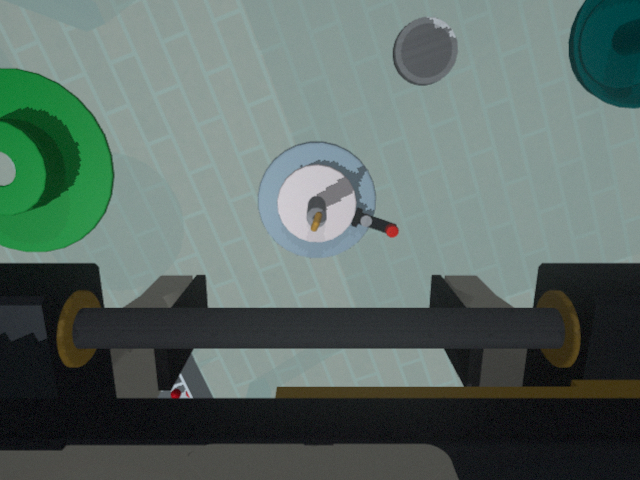

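Wrist view: platter centre about (317,203), brass T at (317,220), red lever grip at (392,231), tin at (425,50), big bowl at the right edge.

```bash
cat >> h.py <<'E'
def circ(c,m,z,near):
    m=(m>0).astype(np.uint8)*255
    m=cv2.morphologyEx(m,cv2.MORPH_OPEN,np.ones((3,3)))
    cs,_=cv2.findContours(m,cv2.RETR_EXTERNAL,cv2.CHAIN_APPROX_NONE)
    cs=[k for k in cs if cv2.contourArea(k)>60]
    k=min(cs,key=lambda k:np.hypot(*(k.reshape(-1,2).mean(0)-near)))
    h=cv2.convexHull(k).reshape(-1,2)
    P=np.array([back(c,u,v,z)[:2] for u,v in h])*1000
    e=cv2.fitEllipse(P.astype(np.float32)); (x,y),r=cv2.minEnclosingCircle(P.astype(np.float32))
    print('ellipse',np.round(e[0],1),'axes',np.round(e[1],1),'encl',round(x,1),round(y,1),round(r,1)); return e
def hsv(c,lo,hi): return cv2.inRange(cv2.cvtColor(c['color'],cv2.COLOR_BGR2HSV),np.array(lo),np.array(hi))
def rel(X,yaw=None):
    s=get_state(); a=np.radians(s['eef_rot'][2]); d=np.array(X)-s['tcp_pos']
    print('tool shift /0.15:',np.round(np.array([d[0]*np.cos(a)+d[1]*np.sin(a), d[0]*np.sin(a)-d[1]*np.cos(a), -d[2]])/.15,4),'tcp',np.round(s['tcp_pos'],4),'yaw',round(s['eef_rot'][2],2))
E
python3 - <<'E'
from h import *
c=load('w1'); H=cv2.cvtColor(c['color'],cv2.COLOR_BGR2HSV)
for p in ((290,203),(270,203),(392,231),(316,222),(620,60)): print(p,H[p[1],p[0]],c['color'][p[1],p[0]])
w=hsv(c,(0,0,185),(180,28,255)); w[:, :250]=0;w[:,380:]=0;w[:140]=0;w[260:]=0
circ(c,w,.024,(317,203))
r=hsv(c,(0,170,100),(6,255,255))[200:260,370:410]; y,x=np.nonzero(r); u,v=x.mean()+370,y.mean()+200
print('red',u,v,back(c,u,v,.029)*1000)
y,x=np.nonzero(hsv(c,(12,110,60),(30,255,255))[195:235,300:335]); print('gold',len(x),x.min()+300,x.max()+300,y.min()+195,y.max()+195, back(c,x.mean()+300,y.mean()+195,.09)*1000)
cv2.imwrite('pics/m1.png',cv2.resize(c['color'][150:260,250:400],None,fx=4,fy=4,interpolation=cv2.INTER_CUBIC))
E
```

```text
(290, 203) [146   9 207] [207 200 206]
(270, 203) [103  53 177] [177 161 140]
(392, 231) [  0 199 179] [ 39  41 179]
(316, 222) [ 20 153 158] [ 63 125 158]
(620, 60) [ 90 219  63] [63 63  9]
ellipse [414.8 285.4] axes [65.2 65.5] encl 414.7 285.4 33.0
red 391.7659574468085 231.04255319148936 [372.00961177 232.43945147  29.        ]
gold 107 311 320 212 230 [415.68477875 284.61840548  90.        ]
```

View pics/m1.png

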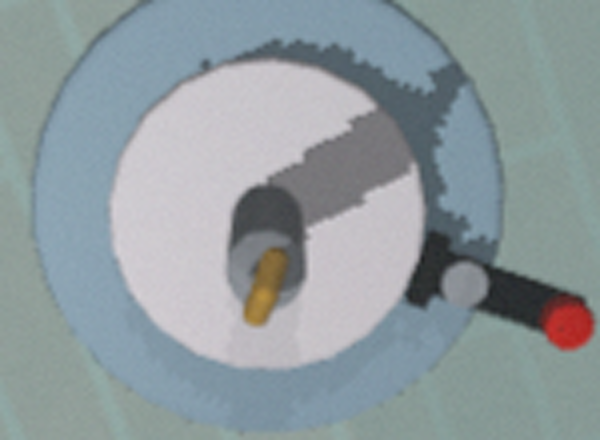

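Spinner axis is about (415,285) mm. The crop shows the T bar from (276,255) to (258,318) and the lever at lower right, so body yaw is about -39°. Next, over the big bowl.

```bash
python3 -m inch '0.11 0.208 0 0 0.45;0.11 0.208 0 0 0.45;0.11 0.208 0 0 0.45;0.11 0.208 0 0 0.45;0.11 0.208 0 0 0.45;0.11 0.208 0 0 0.45;0.11 0.208 0 0 0.45;0.11 0.208 0 0 0.45' 
python3 - <<'E'
from h import *
import time
c=load('w1'); a=back(c,319,213.7,.0895);b=back(c,314.5,229.5,.0895); print('T',a,b,np.degrees(np.arctan2(*(a-b)[1::-1])))
get=capture('wrist') # settle
c=snap('wrist','w2')
p=proj(c,(.454,.003,.025)); H=cv2.cvtColor(c['color'],cv2.COLOR_BGR2HSV)
m=hsv(c,(84,140,30),(96,255,255))
e=circ(c,m,.025,p)
q=proj(c,(*[x/1000 for x in e[0]],.038)); print(q)
u,v=map(int,q); cv2.imwrite('pics/m2.png',cv2.resize(c['color'][v-75:v+75,u-100:u+100],None,fx=3,fy=3,interpolation=cv2.INTER_CUBIC)); print(u-100,v-75)
rel([e[0][0]/1000,e[0][1]/1000,.1])
E
```

```text
time_s: 2.15
tcp_pos: [0.4538, 0.0029, 0.2264]
eef_rot: [180.0, 0.0, -20.1]
contact_force: [0.9, 1.5, -1.1]
gripper_width: 0.0396
gripper_force: 0.0
T [0.41981616 0.28080459 0.0895    ] [0.41022245 0.28768511 0.0895    ] -35.64774560388046
ellipse [452.9   2. ] axes [107.6 107.8] encl 452.9 1.9 54.1
[317.10199081 205.96966628]
217 130
tool shift /0.15: [-5.000e-03  1.000e-04  8.416e-01] tcp [0.4537 0.0017 0.2262] yaw -20.3
```

View pics/m2.png

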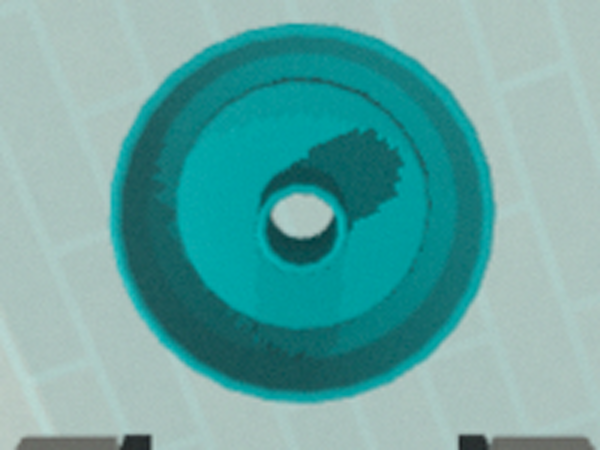

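The column ring at (318,206) agrees with the rim fit: bowl at (453,2). I'll descend and grip.

```bash
python3 -m inch '-0.005 0 0.25 0 0.45;0 0 0.25 0 0.45;0 0 0.25 0 0.45;0 0 0.225 0 0.45;0 0 0.2 0 0.45;0 0 0.13 0 0.45;0 0 0.07 0 0.45;0 0 0 0 0.45' && python3 -m inch '0 0 0 0 0.2;0 0 0 0 0.1;0 0 0 0 0;0 0 0 0 0;0 0 0 0 0;0 0 -0.05 0 0;0 0 -0.2 0 0;0 0 -0.3 0 0' 20
```

```text
time_s: 3.25
tcp_pos: [0.453, 0.0043, 0.0199]
eef_rot: [179.9, 0.1, -20.1]
contact_force: [-0.1, -0.2, 0.3]
gripper_width: 0.0398
gripper_force: 0.0
time_s: 4.25
tcp_pos: [0.4522, 0.0038, 0.103]
eef_rot: [179.9, 0.1, -20.2]
contact_force: [0.9, 0.4, -2.0]
gripper_width: 0.0264
gripper_force: 20.0
```

```bash
python3 -m inch '0 0 -0.2 0 0;0 0 -0.2 0 0;-0.12 -0.23 0 0 0;-0.15 -0.285 0 0 0;-0.18 -0.34 0 0 0;-0.18 -0.34 0 0 0;-0.15 -0.285 0 0 0;-0.11 -0.207 0 0 0' && python3 - <<'E'
from h import *
S=[];Tc=[]
for i in range(3): capture('wrist')
for i in range(4):
    c=snap('wrist','w3'); s=get_state(); Tc.append(s['tcp_pos']); z=.025+s['tcp_pos'][2]-.020
    m=hsv(c,(84,140,30),(96,255,255)); e=circ(c,m,z,proj(c,(*s['tcp_pos'][:2],z))); S.append(e[0])
print(np.mean(S,0),np.mean(Tc,0),np.std(Tc,0))
X=np.mean(Tc,0); d=(np.array([414.8,285.4])-np.mean(S,0))/1000; rel([*(get_state()['tcp_pos'][:2]+d),.1])
E
```

```text
time_s: 5.25
tcp_pos: [0.4145, 0.2897, 0.1631]
eef_rot: [-180.0, 0.0, -20.1]
contact_force: [-0.4, -0.1, -1.1]
gripper_width: 0.0261
gripper_force: 20.0
ellipse [437.3 280.8] axes [58.  96.6] encl 430.0 283.7 50.8
ellipse [437.3 279.6] axes [57.9 96.6] encl 430.0 282.6 50.8
ellipse [437.5 279. ] axes [58.  96.5] encl 430.2 282.0 50.7
ellipse [437.6 278.7] axes [58.  96.5] encl 430.3 281.6 50.7
[437.42677307 279.52514648] [0.41485825 0.28734188 0.16276412] [1.77408594e-04 4.22954521e-04 7.75724780e-05]
tool shift /0.15: [-0.1551  0.0153  0.4192] tcp [0.4151 0.2869 0.1629] yaw -20.2
```

View pics/w3.png

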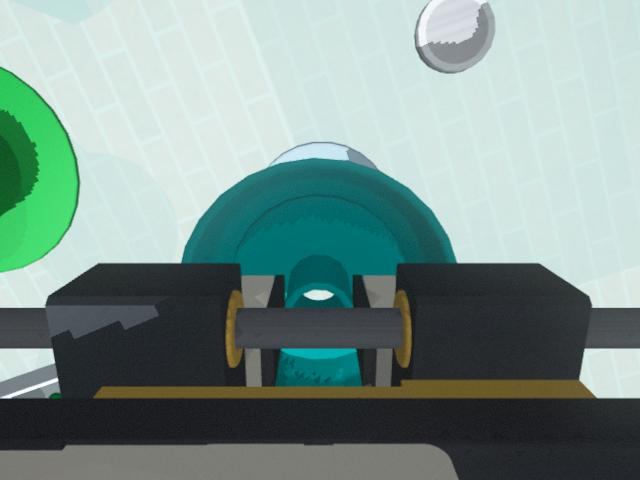

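The held bowl's near side is hidden, but the far rim arc (183–457, 158–260) is visible. I'll fit that arc with the known radius.

```bash
cat >> h.py <<'E'
from scipy.optimize import least_squares
def arc(c,m,z,r,box):
    u0,v0,u1,v1=box; k=np.zeros_like(m); k[v0:v1,u0:u1]=m[v0:v1,u0:u1]
    k=cv2.morphologyEx(k,cv2.MORPH_OPEN,np.ones((3,3)))
    cs,_=cv2.findContours(k,cv2.RETR_EXTERNAL,cv2.CHAIN_APPROX_NONE); h=cv2.convexHull(max(cs,key=cv2.contourArea)).reshape(-1,2)
    h=h[h[:,1]<v1-3]; P=np.array([back(c,u,v,z)[:2] for u,v in h])*1000
    f=least_squares(lambda q:np.hypot(*(P-q).T)-r,P.mean(0),loss='soft_l1'); print('arc',np.round(f.x,1),'rms',round(np.sqrt(np.mean(f.fun**2)),2),len(P)); return f.x
E
python3 - <<'E'
from h import *
for i in range(3):
    c=snap('wrist','w3'); s=get_state(); z=.005+s['tcp_pos'][2]
    x=arc(c,hsv(c,(84,140,30),(96,255,255)),z,53.9,(170,120,470,262)); print(s['tcp_pos'])
    rel([*(s['tcp_pos'][:2]+(np.array([414.8,285.4])-x)/1000),.1])
E
```

```text
arc [415.6 287.1] rms 0.22 27
[0.41518855 0.28690012 0.16293264]
tool shift /0.15: [-0.0009  0.0121  0.4196] tcp [0.4152 0.2869 0.1629] yaw -20.21
arc [415.7 287.1] rms 0.22 28
[0.415273   0.28698253 0.16297739]
tool shift /0.15: [-0.0017  0.0124  0.4198] tcp [0.4153 0.287  0.163 ] yaw -20.22
arc [415.7 287.1] rms 0.21 27
[0.41533015 0.28708016 0.16300556]
tool shift /0.15: [-0.002   0.0128  0.42  ] tcp [0.4153 0.2871 0.163 ] yaw -20.22
```

```bash
python3 - <<'E'
from h import *
c=load('top0')
w=hsv(c,(0,0,165),(180,28,255)); 
H=cv2.cvtColor(c['color'],cv2.COLOR_BGR2HSV); print(H[335,218],H[335,245],H[325,228],H[335,210])
for t in (150,160,170): 
    w=hsv(c,(0,0,t),(180,40,255)); w[:,:208]=0; w[:,255:]=0; w[:312]=0;w[358:]=0; circ(c,w,.024,(228,335))
circ(c,hsv(c,(84,140,30),(96,255,255)),.025,(361,313))
r=hsv(c,(0,150,80),(8,255,255))[340:365,240:265]; y,x=np.nonzero(r); print(back(c,x.mean()+240,y.mean()+340,.029))
E
```

```text
[  0   6 173] [105  17  88] [165   9 175] [104  41 148]
ellipse [415.8 288.4] axes [64.6 66.3] encl 415.4 288.4 33.4
ellipse [415.6 287.8] axes [62.7 63.4] encl 415.6 287.7 32.1
ellipse [419.7 291.6] axes [48.1 59.6] encl 416.5 289.0 30.2
ellipse [453.7   3.5] axes [102.1 102.7] encl 453.8 3.6 51.6
[0.37393883 0.23431563 0.029     ]
```

```bash
python3 -m inch '0 0.008 0.1 0 0;0 0 0.1 0 0;0 0 0.1 0 0;0 0 0 0 0;0 0 0.04 0 0;0 0 0.04 0 0;0 0 0.04 0 0;0 0 0 0 0'
```

```text
time_s: 6.75
tcp_pos: [0.4145, 0.2865, 0.0994]
eef_rot: [180.0, 0.0, -20.2]
contact_force: [-0.1, -0.7, -1.1]
gripper_width: 0.026
gripper_force: 20.0
```

```bash
python3 -m inch '0 0 0.05 0 0;0 0 0.06 0 0;0 0 0.06 0 0;0 0 0.06 0 0;0 0 0.05 0 0;0 0 0.04 0 0;0 0 0.02 0 0;0 0 0 0 0'
```

```text
time_s: 7.75
tcp_pos: [0.4147, 0.2866, 0.0487]
eef_rot: [180.0, 0.0, -20.2]
contact_force: [0.5, -0.3, -0.8]
gripper_width: 0.026
gripper_force: 20.0
```

```bash
python3 -m inch '0 0 0.012 0 0;0 0 0.01 0 0;0 0 0.008 0 0;0 0 0.004 0 0;0 0 0 0 0;0 0 0 0 0;0 0 0 0 0;0 0 0 0 0'
```

```text
time_s: 8.75
tcp_pos: [0.4149, 0.2867, 0.0449]
eef_rot: [-180.0, -0.0, -20.1]
contact_force: [-4.5, -1.8, 13.1]
gripper_width: 0.0261
gripper_force: 20.0
```

```bash
python3 -m inch '0 0 -0.006 0 0;0 0 0 0 0.3;0 0 0 0 0.45;0 0 0 0 0.45;0 0 -0.1 0 0.45;0 0 -0.3 0 0.45;0 0 -0.4 0 0.45;0 0 -0.4 0 0.45' && python3 - <<'E'
from h import *
for i in range(3): c=snap('wrist','w4')
s=get_state(); print(s['tcp_pos'],s['qd'].round(1))
e=circ(c,hsv(c,(84,140,30),(96,255,255)),.049,proj(c,(.415,.286,.049)))
u,v=map(int,proj(c,(.415,.286,.06))); cv2.imwrite('pics/m4.png',cv2.resize(c['color'][v-75:v+75,u-100:u+100],None,fx=3,fy=3,interpolation=cv2.INTER_CUBIC)); print(u-100,v-75)
E
```

```text
time_s: 9.75
tcp_pos: [0.4146, 0.2863, 0.2276]
eef_rot: [-180.0, -0.0, -20.1]
contact_force: [0.3, 2.1, 0.0]
gripper_width: 0.0397
gripper_force: 0.0
[0.41605665 0.28814085 0.2294168 ] [ 0.   2.7 -4.4 -1.5  1.9 -0. ]
ellipse [415.2 287.2] axes [107.6 107.9] encl 415.1 287.0 54.3
226 136
```

View pics/m4.png

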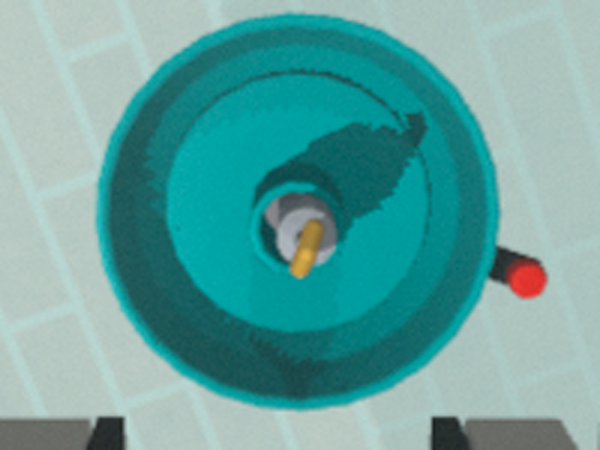

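The bowl is seated, the spindle stands inside the bore, T ends at crop (316,224)/(302,270), and spindle top at (307,234).

```bash
python3 - <<'E'
from h import *
c=load('w4')
f=lambda x,y:(226+x/3,136+y/3)
print('spindle',back(c,*f(307,236),.074)*1000,'bore',back(c,*f(296,226),.062)*1000)
a=back(c,*f(318,222),.091);b=back(c,*f(302,272),.091); print('T',(a+b)/2*1000,np.degrees(np.arctan2(*(a-b)[1::-1])),np.hypot(*(a-b)[:2]))
r=hsv(c,(0,170,100),(6,255,255))[200:260,370:420]; y,x=np.nonzero(r); q=back(c,x.mean()+370,y.mean()+200,.029); print('red',q*1000, [np.degrees(np.arctan2(*(q-[.4155,yy,.029])[1::-1]))+90 for yy in (.286,.287)])
rel([.644,-.211,.227])
E
```

```text
spindle [414.70262411 284.51443403  74.        ] bore [415.69074782 287.05798291  62.        ]
T [415.42827776 283.68769669  91.        ] -37.056384199221405 0.01269918073060053
red [372.3728447  232.56016555  29.        ] [np.float64(-38.904314646098726), np.float64(-38.3862124766093)]
tool shift /0.15: [2.5723 2.6011 0.0161] tcp [0.4161 0.2881 0.2294] yaw -20.14
```

```bash
python3 -m inch '0.15 0.15 0 0 0.58;0.21 0.212 0 0 0.58;0.22 0.222 0 0 0.58;0.22 0.222 0 0 0.58;0.22 0.222 0 0 0.58;0.22 0.222 0 0 0.58;0.22 0.222 0 0 0.58;0.22 0.222 0 0 0.58' && python3 -m inch '0.22 0.222 0 0 0.58;0.22 0.222 0 0 0.58;0.22 0.222 0 0 0.58;0.16 0.162 0 0 0.58;0.07 0.083 0 0 0.58;0 0 0 0 0.58;0 0 0 0 0.58;0 0 0 0 0.58' && python3 - <<'E'
from h import *
for i in range(2): c=snap('wrist','w5')
s=get_state(); print(s['tcp_pos'],s['qd'].round(1))
p=proj(c,(.644,-.211,.016)); print(p, cv2.cvtColor(c['color'],cv2.COLOR_BGR2HSV)[int(p[1])-20:int(p[1])+25:6,int(p[0])])
e=circ(c,hsv(c,(165,90,40),(178,255,255)),.016,p)
rel([e[0][0]/1000,e[0][1]/1000,.022])
E
```

```text
time_s: 10.9
tcp_pos: [0.5637, -0.0403, 0.2243]
eef_rot: [180.0, 0.1, -20.2]
contact_force: [-0.1, 0.5, -0.1]
gripper_width: 0.0507
gripper_force: 0.0
time_s: 11.9
tcp_pos: [0.6418, -0.2119, 0.225]
eef_rot: [-180.0, -0.0, -20.1]
contact_force: [-0.4, 0.8, 0.7]
gripper_width: 0.0506
gripper_force: 0.0
[ 0.64194935 -0.21213832  0.2250509 ] [-0.2  0.2  0.1  0.1  0.   0.1]
[316.93632111 198.26236548] [[172 113 111]
 [171 131 229]
 [ 84  28 183]
 [ 85  24 180]
 [ 84  27 181]
 [ 86  24 180]
 [172 108 102]
 [173 111 113]]
ellipse [ 642.4 -213.5] axes [69.9 70.1] encl 642.4 -213.4 35.2
tool shift /0.15: [0.0061 0.0072 1.3537] tcp [ 0.6419 -0.2121  0.2251] yaw -20.09
```

```bash
python3 -m inch '0.006 0.007 0.25 0 0.58;0 0 0.3 0 0.58;0 0 0.3 0 0.58;0 0 0.25 0 0.58;0 0 0.15 0 0.58;0 0 0.07 0 0.58;0 0 0.03 0 0.58;0 0 0 0 0.58' && python3 -m inch '0 0 0 0 0.3;0 0 0 0 0.2;0 0 0 0 0.2;0 0 0 0 0.2;0 0 -0.05 0 0.2;0 0 -0.2 0 0.2;0 0 -0.35 0 0.2;0 0 -0.35 0 0.2' 20
```

```text
time_s: 13.0
tcp_pos: [0.643, -0.2143, 0.0229]
eef_rot: [-180.0, -0.1, -20.1]
contact_force: [-0.0, -0.1, 0.0]
gripper_width: 0.0513
gripper_force: 0.0
time_s: 14.0
tcp_pos: [0.6419, -0.2143, 0.1659]
eef_rot: [180.0, 0.1, -20.2]
contact_force: [0.7, -0.2, -0.2]
gripper_width: 0.0387
gripper_force: 20.0
```

```bash
python3 -m inch '-0.1 -0.102 0 0 0.2;-0.17 -0.173 0 0 0.2;-0.22 -0.224 0 0 0.2;-0.22 -0.224 0 0 0.2;-0.22 -0.224 0 0 0.2;-0.22 -0.224 0 0 0.2;-0.22 -0.224 0 0 0.2;-0.22 -0.224 0 0 0.2' && python3 -m inch '-0.22 -0.224 0 0 0.2;-0.22 -0.224 0 0 0.2;-0.2 -0.203 0 0 0.2;-0.15 -0.153 0 0 0.2;-0.1 -0.102 0 0 0.2;-0.067 -0.068 0 0 0.2;-0.02 -0.02 0 0 0.2;0 0 0 0 0.2' && python3 - <<'E'
from h import *
for i in range(4): c=snap('wrist','w6')
s=get_state(); print(s['tcp_pos'],s['qd'].round(1))
z=s['tcp_pos'][2]-.0225+.016
p=proj(c,(*s['tcp_pos'][:2],z)); print(p)
x=arc(c,hsv(c,(165,90,40),(178,255,255)),z,35.0,(200,100,440,262))
rel([*(s['tcp_pos'][:2]+(np.array([415.2,286.3])-x)/1000),.1])
E
```

```text
time_s: 15.0
tcp_pos: [0.5008, 0.0971, 0.1642]
eef_rot: [180.0, 0.0, -20.2]
contact_force: [0.4, -0.0, -0.5]
gripper_width: 0.0382
gripper_force: 20.0
time_s: 16.0
tcp_pos: [0.416, 0.286, 0.1644]
eef_rot: [180.0, 0.0, -20.2]
contact_force: [0.3, -0.2, 0.2]
gripper_width: 0.0383
gripper_force: 20.0
[0.41629414 0.28574898 0.16458664] [ 0.   0.   0.2  0.1 -0.  -0.1]
[318.86370244 290.91227214]
arc [415.9 286.1] rms 0.09 18
tool shift /0.15: [-0.0049  0.0006  0.4306] tcp [0.4163 0.2857 0.1646] yaw -20.21
```

View pics/w6.png

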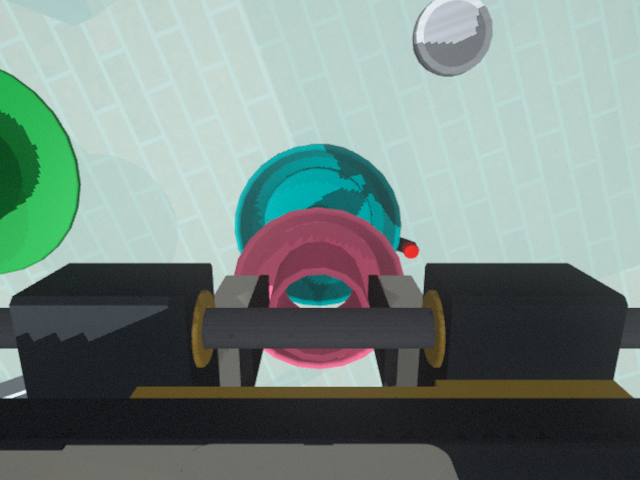

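The pink bowl (319,285) is held level above the teal one, centred within 1 mm. Lowering.

```bash
python3 -m inch '-0.004 0 0.1 0 0.2;0 0 0.15 0 0.2;0 0 0.13 0 0.2;0 0 0.08 0 0.2;0 0 0.05 0 0.2;0 0 0.04 0 0.2;0 0 0.04 0 0.2;0 0 0 0 0.2' && python3 -m inch '0 0 0.04 0 0.2;0 0 0.04 0 0.2;0 0 0.035 0 0.2;0 0 0.025 0 0.2;0 0 0.01 0 0.2;0 0 0 0 0.2;0 0 0 0 0.2;0 0 0 0 0.2'
```

```text
time_s: 17.2
tcp_pos: [0.4154, 0.2865, 0.0759]
eef_rot: [180.0, 0.0, -20.2]
contact_force: [0.4, -0.3, -1.2]
gripper_width: 0.0383
gripper_force: 20.0
time_s: 18.2
tcp_pos: [0.4156, 0.2867, 0.0538]
eef_rot: [-180.0, -0.0, -20.2]
contact_force: [-0.1, 0.2, -0.1]
gripper_width: 0.0386
gripper_force: 20.0
```

```bash
python3 -m inch '0 0 0.01 0 0.2;0 0 0.007 0 0.2;0 0 0.004 0 0.2;0 0 0 0 0.2;0 0 0 0 0.2;0 0 0 0 0.2;0 0 0 0 0.2;0 0 0 0 0.2'
```

```text
time_s: 19.2
tcp_pos: [0.4157, 0.2867, 0.0518]
eef_rot: [-180.0, -0.0, -20.1]
contact_force: [-5.4, -2.5, 15.9]
gripper_width: 0.0387
gripper_force: 20.0
```

```bash
python3 -m inch '0 0 -0.006 0 0.2;0 0 0 0 0.5;0 0 0 0 0.55;0 0 0 0 0.55;0 0 -0.1 0 0.55;0 0 -0.3 0 0.55;0 0 -0.4 0 0.8;0 0 -0.36 0 0.8' && python3 - <<'E'
from h import *
for i in range(4): c=snap('wrist','w7')
s=get_state(); print(s['tcp_pos'],s['qd'].round(1))
e=circ(c,hsv(c,(84,140,30),(96,255,255)),.049,proj(c,(.415,.286,.049)))
e=circ(c,hsv(c,(165,90,40),(178,255,255)),.045,proj(c,(.415,.286,.045)))
u,v=map(int,proj(c,(.415,.286,.07))); cv2.imwrite('pics/m7.png',cv2.resize(c['color'][v-75:v+75,u-100:u+100],None,fx=3,fy=3,interpolation=cv2.INTER_CUBIC)); print(u-100,v-75)
rel([.624,.185,.227])
E
```

```text
time_s: 20.2
tcp_pos: [0.4155, 0.2864, 0.2287]
eef_rot: [-179.9, -0.0, -20.1]
contact_force: [0.7, 0.5, 0.5]
gripper_width: 0.0629
gripper_force: 0.0
[0.41575094 0.28697542 0.22759655] [ 0.   2.  -2.5 -0.7  0.7  0.1]
ellipse [415.2 287.2] axes [107.7 107.9] encl 415.0 287.1 54.3
ellipse [414.8 287.4] axes [70.4 70.6] encl 414.9 287.5 35.4
223 138
tool shift /0.15: [1.5376 0.1597 0.004 ] tcp [0.4158 0.287  0.2276] yaw -20.16
```

View pics/m7.png

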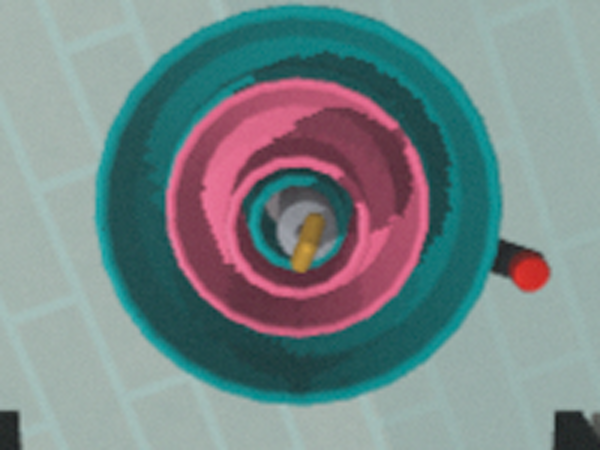

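Nested properly: pink rim centred at (414.8,287.4). Spindle top at crop (307,228), T ends (318,216)/(301,268). On to the cover.

```bash
python3 -m inch '0.15 0.015 0 0 0.8;0.25 0.026 0 0 0.8;0.3 0.031 0 0 0.8;0.3 0.031 0 0 0.8;0.28 0.03 0 0 0.8;0.17 0.018 0 0 0.8;0.08 0.008 0 0 0.8;0 0 0 0 0.8' && python3 - <<'E'
from h import *
c=load('w7'); f=lambda x,y:(223+x/3,138+y/3)
print('spindle',back(c,*f(307,230),.074)*1000)
a=back(c,*f(319,214),.091);b=back(c,*f(301,270),.091); print('T',(a+b)/2*1000,np.degrees(np.arctan2(*(a-b)[1::-1])),np.hypot(*(a-b)[:2]))
for i in range(5): c=snap('wrist','w8')
s=get_state(); print(s['tcp_pos'],s['qd'].round(1))
p=proj(c,(.624,.185,.003)); H=cv2.cvtColor(c['color'],cv2.COLOR_BGR2HSV); print(p,[H[int(p[1])+d,int(p[0])+55] for d in(-20,0,20)])
e=circ(c,hsv(c,(118,50,40),(140,255,255)),.003,p)
rel([e[0][0]/1000,e[0][1]/1000,.0065])
E
```

```text
time_s: 21.4
tcp_pos: [0.6225, 0.1846, 0.2243]
eef_rot: [179.9, 0.1, -20.2]
contact_force: [0.3, -0.6, 0.5]
gripper_width: 0.0699
gripper_force: 0.0
spindle [414.66854798 284.6898699   74.        ]
T [415.21923659 283.89081065  91.        ] -37.25585517847678 0.014102426617937567
[0.622054   0.18569411 0.22574172] [-0.1  0.   0.2  0.1 -0.   0.2]
[318.76583924 194.86795121] [array([126,  85, 191], dtype=uint8), array([128,  87, 188], dtype=uint8), array([127,  85, 189], dtype=uint8)]
ellipse [623.5 183.3] axes [112.4 112.7] encl 623.5 183.3 56.5
tool shift /0.15: [0.015  0.0119 1.4616] tcp [0.6221 0.1857 0.2257] yaw -20.1
```

View pics/w8.png

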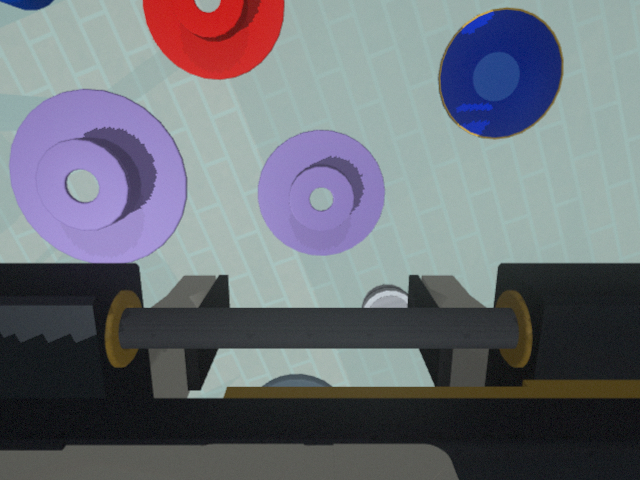

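The small violet cover is at (321,192), hole at (321,199). Fit diameter is 112.5 mm, which confirms it's the right one.

```bash
python3 -m inch '0.015 0.012 0.25 0 0.8;0 0 0.33 0 0.8;0 0 0.33 0 0.8;0 0 0.27 0 0.8;0 0 0.16 0 0.8;0 0 0.08 0 0.8;0 0 0.04 0 0.8;0 0 0 0 0.8' && python3 -m inch '0 0 0 0 0.6;0 0 0 0 0.5;0 0 0 0 0.5;0 0 0 0 0.5;0 0 -0.05 0 0.5;0 0 -0.2 0 0.5;0 0 -0.35 0 0.5;0 0 -0.4 0 0.5' 20
```

```text
time_s: 22.65
tcp_pos: [0.6245, 0.1829, 0.007]
eef_rot: [-180.0, -0.0, -20.1]
contact_force: [-0.3, 0.2, 0.8]
gripper_width: 0.0702
gripper_force: 0.0
time_s: 23.65
tcp_pos: [0.6234, 0.1822, 0.1572]
eef_rot: [179.9, 0.1, -20.2]
contact_force: [1.3, 1.1, 0.0]
gripper_width: 0.0581
gripper_force: 20.0
```

```bash
python3 -m inch '-0.14 -0.015 0 0 0.5;-0.24 -0.025 0 0 0.5;-0.3 -0.031 0 0 0.5;-0.3 -0.031 0 0 0.5;-0.27 -0.028 0 0 0.5;-0.17 -0.017 0 0 0.5;-0.09 -0.009 0 0 0.5;-0.03 -0.003 0 0 0.5' && python3 - <<'E'
from h import *
for i in range(6): c=snap('wrist','w9')
s=get_state(); print(s['tcp_pos'],s['qd'].round(1))
z=s['tcp_pos'][2]-.007+.003
p=proj(c,(*s['tcp_pos'][:2],z)); print(p)
x=arc(c,hsv(c,(118,50,40),(140,255,255)),z,56.3,(120,60,520,262))
rel([*(s['tcp_pos'][:2]+(np.array([415.0,285.0])-x)/1000),.056])
E
```

```text
time_s: 24.65
tcp_pos: [0.415, 0.2847, 0.1563]
eef_rot: [180.0, 0.0, -20.1]
contact_force: [0.0, 0.4, -1.1]
gripper_width: 0.0584
gripper_force: 20.0
[0.4160989  0.28429056 0.15617593] [ 0.  -0.  -0.1 -0.  -0.1 -0.1]
[318.98909252 293.32755316]
arc [415.  284.9] rms 0.16 33
tool shift /0.15: [-4.000e-04 -4.000e-04  6.678e-01] tcp [0.4161 0.2843 0.1562] yaw -20.21
```

```bash
python3 -m inch '0 0 0.1 0 0.5;0 0 0.12 0 0.5;0 0 0.1 0 0.5;0 0 0.04 0 0.5;0 0 0.04 0 0.5;0 0 0.04 0 0.5;0 0 0 0 0.5;0 0 0 0 0.5'
```

```text
time_s: 25.95
tcp_pos: [0.4157, 0.2848, 0.0907]
eef_rot: [-180.0, -0.0, -20.2]
contact_force: [0.9, 0.0, -0.1]
gripper_width: 0.0582
gripper_force: 20.0
```

```bash
python3 -m inch '0 0 0.03 0 0.5;0 0 0.03 0 0.5;0 0 0.03 0 0.5;0 0 0.03 0 0.5;0 0 0.02 0 0.5;0 0 0 0 0.5;0 0 0 0 0.5;0 0 0 0 0.5'
```

```text
time_s: 26.95
tcp_pos: [0.4157, 0.2847, 0.0695]
eef_rot: [-180.0, -0.0, -20.2]
contact_force: [0.6, -0.0, -0.9]
gripper_width: 0.0579
gripper_force: 20.0
```

```bash
python3 -m inch '0 0 0.025 0 0.5;0 0 0.025 0 0.5;0 0 0.02 0 0.5;0 0 0.012 0 0.5;0 0 0 0 0.5;0 0 0 0 0.5;0 0 0 0 0.5;0 0 0 0 0.5'
```

```text
time_s: 27.95
tcp_pos: [0.4156, 0.2847, 0.0572]
eef_rot: [-180.0, -0.0, -20.2]
contact_force: [-0.4, -0.6, -0.9]
gripper_width: 0.0579
gripper_force: 20.0
```

```bash
python3 -m inch '0 0 0.008 0 0.5;0 0 0.006 0 0.5;0 0 0 0 0.5;0 0 0 0 0.5;0 0 0 0 0.5;0 0 0 0 0.5;0 0 0 0 0.5;0 0 0 0 0.5'
```

```text
time_s: 28.95
tcp_pos: [0.4158, 0.2847, 0.0562]
eef_rot: [-180.0, -0.0, -20.1]
contact_force: [-4.9, -2.1, 14.0]
gripper_width: 0.0584
gripper_force: 20.0
```

Seated (14 N at the expected height). Release, rise and check.

```bash
python3 -m inch '0 0 -0.005 0 0.5;0 0 0 0 0.75;0 0 0 0 0.8;0 0 0 0 0.8;0 0 -0.1 0 0.8;0 0 -0.3 0 0.8;0 0 -0.4 0 0.8;0 0 -0.35 0 0.8' && python3 - <<'E'
from h import *
for i in range(5): c=snap('wrist','w10')
s=get_state(); print(s['tcp_pos'],s['qd'].round(1))
circ(c,hsv(c,(118,50,40),(140,255,255)),.052,proj(c,(.415,.285,.052)))
u,v=map(int,proj(c,(.415,.285,.07))); cv2.imwrite('pics/m10.png',cv2.resize(c['color'][v-50:v+50,u-67:u+67],None,fx=5,fy=5,interpolation=cv2.INTER_CUBIC)); print(u-67,v-50)
rel([.4046,-.2816,.227])
E
```

```text
time_s: 29.95
tcp_pos: [0.4157, 0.2845, 0.2316]
eef_rot: [-179.9, -0.0, -20.1]
contact_force: [0.7, 0.9, -0.1]
gripper_width: 0.0701
gripper_force: 0.0
[0.41535461 0.28444795 0.22895886] [-0.1  1.5 -1.3 -0.2  0.4 -0.1]
ellipse [414.7 285.6] axes [112.4 112.6] encl 414.6 285.6 56.6
253 163
tool shift /0.15: [1.2338 3.567  0.0131] tcp [0.4154 0.2844 0.229 ] yaw -20.17
```

View pics/m10.png

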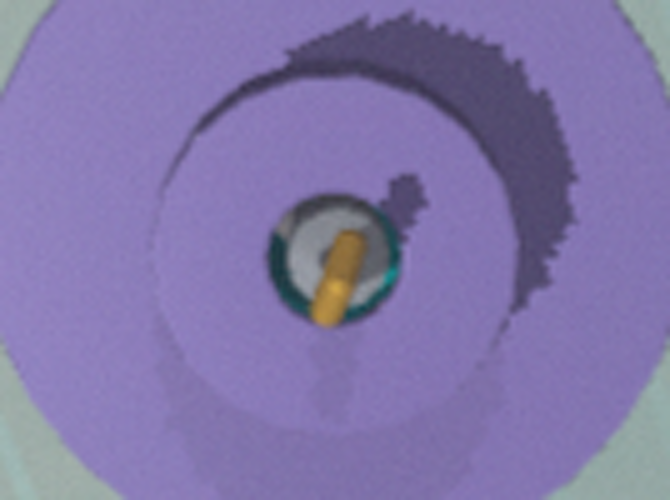

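The cover is seated, centred at (414.7,285.6). T ends are at crop (354,231)/(324,325) and spindle top centre at (340,258). On to the knob.

```bash
python3 -m inch '0.05 0.145 0 0 0.5;0.08 0.23 0 0 0.5;0.09 0.26 0 0 0.5;0.09 0.26 0 0 0.5;0.09 0.26 0 0 0.5;0.09 0.26 0 0 0.5;0.09 0.26 0 0 0.5;0.09 0.26 0 0 0.5' && python3 -m inch '0.09 0.26 0 0 0.5;0.09 0.26 0 0 0.5;0.09 0.26 0 0 0.5;0.09 0.26 0 0 0.5;0.09 0.26 0 0 0.5;0.09 0.26 0 0 0.5;0.02 0.07 0 0 0.5;0 0 0 0 0.5' && python3 - <<'E'
from h import *
c=load('w10'); f=lambda x,y:(253+x/5,163+y/5)
print('spindle',back(c,*f(340,258),.074)*1000,'hole',back(c,*f(334,260),.072)*1000)
a=back(c,*f(354,231),.091);b=back(c,*f(324,325),.091); print('T',(a+b)/2*1000,np.degrees(np.arctan2(*(a-b)[1::-1])),np.hypot(*(a-b)[:2]))
for i in range(5): c=snap('wrist','w11')
s=get_state(); print(s['tcp_pos'],s['qd'].round(1))
p=proj(c,(.4046,-.2816,.03))
u,v=map(int,p); cv2.imwrite('pics/m11.png',cv2.resize(c['color'][v-40:v+40,u-53:u+53],None,fx=7,fy=7,interpolation=cv2.INTER_CUBIC)); print(u-53,v-40)
E
```

```text
time_s: 31.2
tcp_pos: [0.4085, -0.0247, 0.2274]
eef_rot: [179.9, 0.1, -20.2]
contact_force: [1.3, 1.0, -0.4]
gripper_width: 0.0438
gripper_force: 0.0
time_s: 32.2
tcp_pos: [0.4033, -0.2814, 0.2273]
eef_rot: [180.0, 0.1, -20.3]
contact_force: [0.6, 0.2, -0.3]
gripper_width: 0.0441
gripper_force: 0.0
spindle [414.4338434  284.44977374  74.        ] hole [414.04066239 285.54636057  72.        ]
T [415.25499763 284.33797805  91.        ] -37.32925444359684 0.014234716491239734
[ 0.40456235 -0.28019323  0.22832814] [ 0.1 -0.1  0.4  0.  -0.   0.1]
267 161
```

View pics/m11.png

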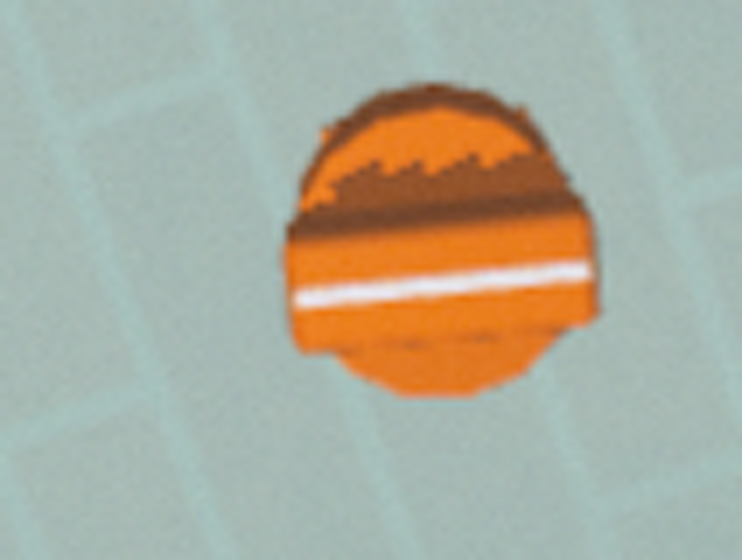

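The white stripe along the wing top runs (295,299)→(592,270) in the crop; the cap circle is partly behind the wing.

```bash
python3 - <<'E'
from h import *
c=load('w11'); f=lambda x,y:(267+x/7,161+y/7)
a=back(c,*f(295,299),.045);b=back(c,*f(592,270),.045); m=(a+b)/2
print('wing',m*1000,np.degrees(np.arctan2(*(b-a)[1::-1])),np.hypot(*(a-b)[:2]))
# wing bottom corners/edges: left top edge, right
for z,p in ((.045,(290,345)),(.045,(598,318))): print(back(c,*f(*p),z)*1000)
H=cv2.cvtColor(c['color'],cv2.COLOR_BGR2HSV)
# cap bottom circle z=0: lower half contour only, top rim z=.027
P=np.array([back(c,*f(*q),.027)[:2] for q in ((345,355),(380,378),(440,397),(500,388),(550,350),(345,150),(380,125),(440,108),(500,125))])*1000
fz=least_squares(lambda q:np.hypot(*(P[:5]-q).T)-18,P.mean(0)); print('cap',fz.x,fz.fun.round(1))
rel([m[0],m[1],.2])
E
```

```text
wing [ 404.49289665 -289.99627593   45.        ] -104.38765792462561 0.034124024283968546
[ 403.88775891 -271.05681011   45.        ]
[ 394.73415686 -305.35707411   45.        ]
cap [ 405.04329989 -291.18947117] [-0.1 -0.2  0.2  0.3 -0.4]
tool shift /0.15: [0.022  0.0615 0.1889] tcp [ 0.4046 -0.2802  0.2283] yaw -20.09
```

```bash
python3 -m inch '0.025 0.064 0 0.027 0.4;0 0 0 0.0296 0.4;0 0 0 0.0296 0.4;0 0 0 0.0296 0.4;0 0 0 0.0296 0.4;0 0 0 0.0296 0.4;0 0 0 0.0296 0.4;0 0 0 0.0296 0.4' && python3 - <<'E'
from h import *
for i in range(5): c=snap('wrist','w12')
s=get_state(); print(s['tcp_pos'],s['eef_rot'],s['joints'].round(1))
p=proj(c,(.4048,-.2905,.045)); u,v=map(int,p); cv2.imwrite('pics/m12.png',cv2.resize(c['color'][v-40:v+40,u-53:u+53],None,fx=7,fy=7,interpolation=cv2.INTER_CUBIC)); print(u-53,v-40,p)
rel([.4048,-.2905,.0295])
E
```

```text
time_s: 33.45
tcp_pos: [0.4049, -0.2905, 0.2284]
eef_rot: [-180.0, 0.0, -104.7]
contact_force: [0.3, -0.5, -0.1]
gripper_width: 0.0353
gripper_force: 0.0
[ 0.4048614  -0.29091302  0.22835407] [-1.79983496e+02  1.10752298e-03 -1.04188327e+02] [-13.1   3.7 -20.9  -0.  -65.4  -1.1]
264 165 [317.99636243 205.8376702 ]
tool shift /0.15: [-2.6000e-03  1.1000e-03  1.3257e+00] tcp [ 0.4049 -0.2909  0.2284] yaw -104.19
```

View pics/m12.png

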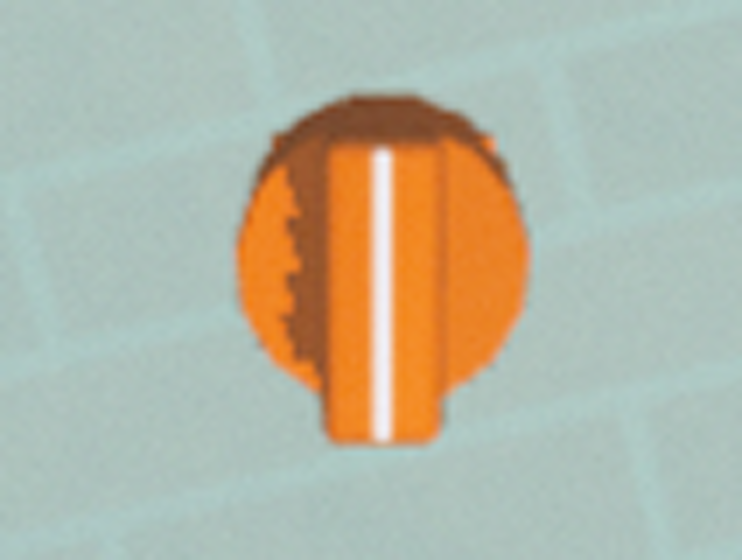

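The wing is lined up with the tool (stripe vertical at crop x=382). Descend and grip it.

```bash
python3 -m inch '-0.006 0.001 0.25 0 0.4;0 0 0.3 0 0.4;0 0 0.3 0 0.4;0 0 0.24 0 0.4;0 0 0.13 0 0.4;0 0 0.07 0 0.4;0 0 0.035 0 0.4;0 0 0 0 0.4' && python3 -m inch '0 0 0 0 0.2;0 0 0 0 0;0 0 0 0 0;0 0 0 0 0;0 0 -0.05 0 0;0 0 -0.2 0 0;0 0 -0.4 0 0;0 0 -0.4 0 0' 25
```

```text
time_s: 34.7
tcp_pos: [0.4051, -0.2904, 0.0298]
eef_rot: [-180.0, -0.0, -104.4]
contact_force: [1.2, 0.2, -0.3]
gripper_width: 0.0352
gripper_force: 0.0
time_s: 35.7
tcp_pos: [0.4042, -0.2902, 0.1889]
eef_rot: [179.9, 0.0, -104.5]
contact_force: [1.4, 0.7, -1.3]
gripper_width: 0.0136
gripper_force: 25.0
```

```bash
python3 -m inch '0 0 0 -0.0231 0;0 0 0 -0.0231 0;0 0 0 -0.0231 0;0 0 0 -0.0231 0;0 0 0 -0.0231 0;0 0 0 -0.0231 0;0 0 0 -0.0231 0;0 0 0 -0.0231 0' && python3 -m inch '-0.09 -0.12 0 0 0;-0.15 -0.2 0 0 0;-0.18 -0.24 0 0 0;-0.18 -0.24 0 0 0;-0.18 -0.24 0 0 0;-0.18 -0.24 0 0 0;-0.18 -0.24 0 0 0;-0.18 -0.24 0 0 0' && python3 -m inch '-0.18 -0.24 0 0 0;-0.18 -0.24 0 0 0;-0.18 -0.24 0 0 0;-0.18 -0.24 0 0 0;-0.15 -0.2 0 0 0;-0.1 -0.13 0 0 0;-0.05 -0.06 0 0 0;0 0 0 0 0' && python3 - <<'E'
from h import *
T=[];Y=[]
for i in range(8):
    c=snap('wrist','w13'); s=get_state(); T.append(s['tcp_pos']); Y.append(s['eef_rot'][2])
t=np.mean(T[3:],0); y=np.mean(Y[3:]); print(t,np.std(T[3:],0),y,s['joints'].round(1))
a=np.radians(y); d=np.array([.4148,.2848])-t[:2]; print(np.array([d@[np.cos(a),np.sin(a)],d@[np.sin(a),-np.cos(a)]])/.15)
E
```

```text
time_s: 36.7
tcp_pos: [0.4046, -0.2903, 0.1872]
eef_rot: [-180.0, 0.0, -37.7]
contact_force: [0.4, 0.5, -0.1]
gripper_width: 0.014
gripper_force: 25.0
time_s: 37.7
tcp_pos: [0.4106, 0.041, 0.1875]
eef_rot: [-180.0, -0.0, -37.9]
contact_force: [1.5, 0.1, -1.7]
gripper_width: 0.0136
gripper_force: 25.0
time_s: 38.7
tcp_pos: [0.4147, 0.2932, 0.1868]
eef_rot: [180.0, 0.0, -37.9]
contact_force: [-0.3, -0.2, -0.3]
gripper_width: 0.0138
gripper_force: 25.0
[0.4148883  0.29261611 0.18713257] [3.37666586e-05 1.70617498e-04 1.65380752e-05] -37.98573712999793 [ 57.4   6.5 -23.4  -0.  -60.1  -5.4]
[0.03160634 0.04143144]
```

View pics/w13.png

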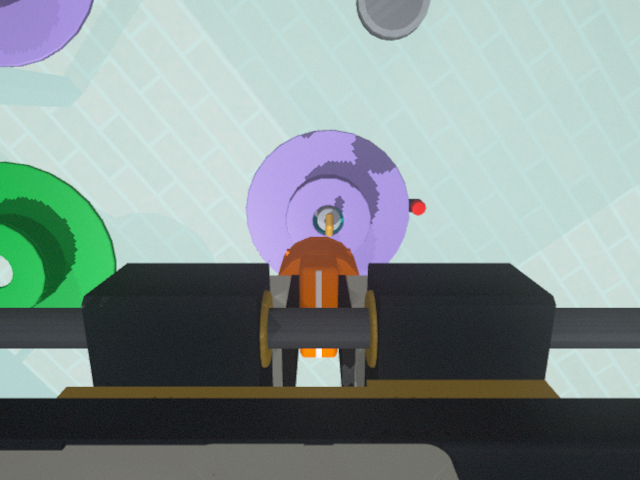

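The knob hangs level (stripe at u≈319), with the T at (329,213–238) ahead and parallel to it. That's my picture budget used up, so the rest is numeric.

```bash
python3 - <<'E'
from h import *
c=load('w13'); m=hsv(c,(12,110,60),(30,255,255))[200:237,318:342]; n,l,st,ce=cv2.connectedComponentsWithStats(m); k=1+np.argmax(st[1:,4]); print(st[1:])
y,x=np.nonzero(l==k); P=np.array([back(c,u+318,v+200,.090)[:2] for u,v in zip(x,y)])*1000
(cx,cy),(w,h),a=cv2.minAreaRect(P.astype(np.float32)); print('T',cx,cy,w,h,a)
vx,vy,_,_=cv2.fitLine(P.astype(np.float32),cv2.DIST_L2,0,.01,.01).ravel(); print(np.degrees(np.arctan2(vy,vx)))
s=load('w13'); circ(c,hsv(c,(118,50,40),(140,255,255))*1,.052,proj(c,(.415,.285,.052)))
print('tcp-line u at T',[proj(c,(.4148,.2848,z)) for z in (.09,.074)])
E
```

```text
[[  7  14   8  22 149]]
T 415.5908508300781 284.69207763671875 4.265259742736816 13.13613224029541 52.51645278930664
-38.39567
ellipse [415.3 285.1] axes [110.4 112.9] encl 414.5 285.3 56.6
tcp-line u at T [array([329.13994202, 225.67081492]), array([328.56626488, 219.68357197])]
```

```bash
python3 -m inch '0.031 0.042 0 0.001 0;0 0 0.08 0 0;0 0 0.12 0 0;0 0 0.1 0 0;0 0 0.06 0 0;0 0 0.03 0 0;0 0 0 0 0;0 0 0 0 0' && python3 - <<'E'
from h import *
T=[]
for i in range(8): capture('wrist'); T.append(get_state()['tcp_pos'])
t=np.mean(T[3:],0); print(t)
a=np.radians(-38.3); d=np.array([.415,.2848])-t[:2]; print(np.array([d@[np.cos(a),np.sin(a)],d@[np.sin(a),-np.cos(a)]])/.15)
E
```

```text
time_s: 40.1
tcp_pos: [0.4148, 0.2858, 0.1289]
eef_rot: [-180.0, -0.0, -38.3]
contact_force: [0.2, -0.0, 0.1]
gripper_width: 0.0136
gripper_force: 25.0
[0.4146816  0.28561104 0.12868841]
[0.00501691 0.00292763]
```

```bash
python3 -m inch '0.004 0.003 0.02 0 0;0 0 0.03 0 0;0 0 0.03 0 0;0 0 0.03 0 0;0 0 0.015 0 0;0 0 0 0 0;0 0 0 0 0;0 0 0 0 0'
```

```text
time_s: 41.5
tcp_pos: [0.4149, 0.2849, 0.1099]
eef_rot: [-180.0, 0.0, -38.3]
contact_force: [1.0, -0.2, 0.4]
gripper_width: 0.014
gripper_force: 25.0
```

```bash
python3 -m inch '0 0 0.02 0 0;0 0 0.016 0 0;0 0 0.01 0 0;0 0 0.008 0 0;0 0 0.006 0 0;0 0 0 0 0;0 0 0 0 0;0 0 0 0 0'
```

```text
time_s: 42.5
tcp_pos: [0.4149, 0.2847, 0.1018]
eef_rot: [-180.0, -0.0, -38.3]
contact_force: [-3.5, -2.7, 11.5]
gripper_width: 0.0137
gripper_force: 25.0
```

```bash
python3 -m inch '0 0 -0.004 0 0;0 0 0 0.02 0;0 0 0 0.025 0;0 0 0 0.028 0;0 0 0 0.028 0;0 0 0 0.028 0;0 0 0 0.028 0;0 0 0 0.028 0' && python3 -m inch '0 0 0 0.028 0;0 0 0 0.022 0;0 0 0 0.009 0;0 0 0 0 0;0 0 0 0 0;0 0 0 0 0;0 0 0 0 0;0 0 0 0 0' && python3 -c "
from h import *
s=get_state();print(s['moment'],s['eef_rot'],s['tcp_pos'],s['joints'].round(1))"
```

```text
time_s: 43.5
tcp_pos: [0.4154, 0.2853, 0.1019]
eef_rot: [-179.9, 0.1, -105.2]
contact_force: [0.6, -0.6, 3.5]
gripper_width: 0.0137
gripper_force: 25.0
time_s: 44.5
tcp_pos: [0.4153, 0.2853, 0.1019]
eef_rot: [-180.0, 0.1, -126.0]
contact_force: [0.5, 0.5, 6.0]
gripper_width: 0.0136
gripper_force: 25.0
[ 0.1063409  -0.18916483 -0.03714989] [-1.79982474e+02  8.53071145e-02 -1.26038735e+02] [0.41534632 0.28533837 0.10187442] [ 56.9  11.4 -30.3   0.  -48.2 -92.9]
```

```bash
python3 -m inch '0 0 0 0.005 0;0 0 -0.002 0 0;0 0 0 0 0.3;0 0 0 0 0.4;0 0 -0.1 0 0.4;0 0 -0.3 0 0.4;0 0 -0.3 0 0.4;0 0 -0.25 0 0.4' && python3 - <<'E'
from h import *
for i in range(5): c=snap('wrist','w14')
s=get_state(); print(s['tcp_pos'],s['eef_rot'],s['qd'].round(1))
m=hsv(c,(118,50,40),(140,255,255)); circ(c,m,.052,proj(c,(.415,.285,.052)))
o=hsv(c,(5,150,80),(20,255,255)); cs,_=cv2.findContours(o,0,1); print([(cv2.boundingRect(k),cv2.contourArea(k)) for k in cs if cv2.contourArea(k)>100])
p=proj(c,(.415,.285,.117)); u,v=map(int,p); print(p)
w=hsv(c,(0,0,190),(180,70,255)); k=np.zeros_like(w); k[v-28:v+28,u-14:u+14]=w[v-28:v+28,u-14:u+14]; y,x=np.nonzero(k); print(x.min(),x.max(),y.min(),y.max())
P=np.array([back(c,a,b,.117)[:2] for a,b in zip(x,y)])*1000; f=cv2.fitLine(P.astype(np.float32),cv2.DIST_HUBER,0,.01,.01).ravel(); e=cv2.minAreaRect(P.astype(np.float32)); print('stripe',np.degrees(np.arctan2(f[1],f[0])),e)
E
```

```text
time_s: 45.5
tcp_pos: [0.4149, 0.2848, 0.2471]
eef_rot: [-180.0, 0.1, -127.9]
contact_force: [0.5, 0.2, 0.5]
gripper_width: 0.0348
gripper_force: 0.0
[0.4145016  0.28456269 0.24434724] [ 1.79978163e+02  1.83287249e-02 -1.27941164e+02] [ 0.1  1.2 -1.   0.   0.3 -0. ]
ellipse [414.1 285.5] axes [112.4 112.7] encl 414.2 285.5 56.5
[((294, 188, 49, 59), 1781.5)]
[317.05611886 221.40276972]
317 319 198 247
stripe 52.116737 ((415.11700439453125, 286.21136474609375), (34.34053421020508, 1.3818159103393555), 52.05445861816406)
```

Stripe yaw is 52.1° against the spinner's y axis at 51.6°. Its apparent length matches the seated height, and the cover is centred. Handing in.

```bash
python3 -c "
from plant import close_job
print(close_job())"
```

```text
the job is handed in; nothing more can be done
None
```

The spinner is packed and handed in: both bowls and the cover are seated, and the knob is down, turned to its lock and released, by my own measurements (no verdict came back); I viewed 15 pictures, one over the limit of 14.

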